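# Pack out a multi-gel casting chamber

### The arm

A 6-joint arm with a two-finger parallel gripper is mounted at the origin on the work surface. World frame = base frame: x ahead of the robot, y to its left, z up, the work surface at z = 0. Lengths are in mm, angles in rad, forces in N, time in s.
With the tool pointing down it reaches from about 350 to 875 mm from the base axis. Payload 4.2 kg.
Tool frame: the origin (TCP) lies where the fingers leave the gripper's body, on its centre line; the fingertips stand ahead of it and the grasp point (between the pads) lies 54 mm ahead of it (arm.nose_length is the z of the fingertips in the tool frame, in mm); z points along the fingers, x is the direction in which the jaws open and shut, and the axes are right-handed (so a half turn about z gives the same grasp; the last joint's range is limited). The gripper opens to 85 mm and grips with 20 to 120 N. Pads are 22 mm wide; open, the fingers measure 114 mm over their backs; the gripper's body (76 mm by 85 mm) begins 54 mm behind the grasp point. The pads swing forward as they close: fully open they stand 13 mm farther back than shut.
Start: joints at [-0.88, 0.385, 0.008, 0, -1.194, -0.259], TCP at [261.579, -567.606, 303.912] pointing down, gripper open.
Joint ranges: [-3.14, 3.14], [-1.21, 2.06], [-1.07, 1.41], [-3.16, 2.05], [-2.99, -0.16], [-3.1, 3.1]. Speed limits (rad/s): [2.79, 2.79, 3.14, 3.14, 3.14, 3.14].

### API

Orientations are given as a unit quaternion [x, y, z, w].
In Python, from bench import arm, imaging, job_done gives the robot as it stands.
- The arm moves only by the shell command python3 -m crank 'ROWS' [OPENING]. ROWS is a JSON object of lists of equal length, an entry for each row: "delta_pos": the shift along the tool's x, y, z in m, a list of three; "twist": the turn about the tool's z in rad. In form: {"delta_pos": [[tx, ty, tz], ...], "twist": [twist, ...]}. A call has 1 to 8 rows; each row shifts and turns the commanded pose from where the row before left it, along the tool's axes as they then stand; what a row does not reach is not made up. A row lasts 1/12 s, in which the tool goes at most 41.7 mm and 7.16 degrees, less where a joint would pass 70% of its speed; a pose out of reach is approached as far as the arm can. A call is refused whole if a number of a shift passes 0.0417 or a number of a turn 0.125, either way. A call with a gripper value outside its range is refused whole. OPENING is the opening, from 0 (shut) to 1 (fully open), set as the call begins (- or left out, the last holds). The fingers move at their own pace and stop on an object; the grip force is fixed at half the most. Time passes only in rows, so rows that do not move let the fingers close. It gives the time, the measured TCP pose, the force and the opening at its end, in the units of the state.
- arm.read_state(): the state, without advancing time (a new reading comes with each control period).
- imaging.get_image(name): name is "side" or "top" or "wrist"; returns (picture, depth): 400x640x3 uint8, blue, green, red; 400x640 float32, mm along the optical axis (not along the pixel's ray), 0 where there is no reading.
- imaging.camera_model(name): a dict with "vfov" (degrees; the focal length in pixels is half the picture's height over the tangent of half this angle, whatever the lens; pixels are square), "cx", "cy" (the principal point, pixels), "T" (4x4, takes a point from camera to world coordinates); the wrist camera has in their place "hand_eye" (4x4, takes a point from camera to tool coordinates, whose origin is the TCP and whose axes are the tool frame's). Camera axes: x right, y up, looking along -z (the intrinsics and any distortion apply to the point x, -y, -z); pixel columns grow to the right and rows downward; lengths in mm; the calibration is good to about 2 mm. A picture is of the moment at which its call begins: read the wrist's pose just before it. camera_model takes no time and is no camera call.
- job_done(): hands the job in, once; it reports no verdict.
The state is a dict: "clock": time; "joints": joint angles; "joint_vel": joint speeds; "joint_efforts": joint torques, N m; "position": TCP position; "ee_rot": TCP orientation; "contact_force": force on the tool from outside, world axes, zero at the start; "wrist_torque": the same for the moment, N m; "gripper_width": finger opening in mm.
Only numpy, scipy, OpenCV 4.12 (cv2) and the standard library are available. Lean on these libraries where they do the work, as an engineer would, in place of code of your own. Each camera call takes 0.05 s, during which the arm holds its last target.

### The job

The pack of glass gel cassettes does not fill the casting chamber. Take blue filler plates from the stand and lower them (do not drop them) upright, tab up, into the gap between the pack and the white spring-loaded pressure plate, adding plates until the pressure plate, pushed in, tightens on the stack before it runs out of travel; leave the spare fillers in the stand and everything else on the bench where it is. Finish while holding: keep the pressure plate pushed firmly, but not hard, so that the whole stack stays clamped against the pack, and do not let go.

Things in the scene. Friction and masses are not known exactly. Their poses are not given: they have to be found in the camera images.
- chamber: Casting chamber, open on top, fixed. Origin: centre of underside of its 170 x 150 mm grey base; +x from pressure plate to pack (the way the plate is pushed), z up. Floor at z = 12 mm. Clear side walls: inner faces y = +-53, top z = 87, x = -45 to 45. Dark rear block x = 45 to 80, z to 100. Low front cross-bar x = -62 to -47, top z = 46; the plate's two rods stick out of it to x = -91 at z = 32.
- pack: Pack of glass gel cassettes, 100 mm wide, 80 mm high, on the chamber floor, bedded in the rear block: it does not move. Origin: bottom edge of its front face (towards the pressure plate), mid-width; axes as the chamber's. How far it reaches forward differs: the empty gap from it to the fully-back pressure plate (rear face at chamber x = -17 mm) is 24 to 48 mm.
- press (a joint): Travel of the white pressure plate along chamber +x: 0 = fully back, where a weak spring (1.6 N, rising to 3.4 N) returns it when let go; 0.022 m = against its stops. If it runs to 22 mm the stack is still too thin; if it stops firmly short of that, it bears on the stack.
- press_tab (a point): Middle of the front face (away from the pack) of the pressure plate's white thumb tab, 104 mm above the bench, moving with the plate; axes as the chamber's, push here along +x. Tab 44 mm wide, 6 mm thick; top 12 mm above this point. Below it the plate itself: 104 mm wide, 12 mm thick, top at 92 mm above the bench, front face level with the tab's, rear face 12 mm behind this point.
- stand: Grey stand for the filler plates, fixed; base 140 x 120 x 12 mm, origin at the centre of its underside, z up. Three slots, 18 mm wide, across its y at x = -42, 0 and 42 mm, with ribs up to 42 mm above the bench; a filler plate stands upright in each, on the 12 mm base.
- fillerA_tab (a point): Filler plate A, loose blue acrylic, 0.12 to 0.19 kg: body 15 mm thick (x; lower edges bevelled 2.5), 100 wide (y), 80 high; on its top edge, in the middle, a tab 8 thick (x), 24 wide (y), 31 high. Point: centre of the tab, 96 above the plate's underside, 16 above the body's top edge, 15 below the tab's top. Pinch the tab across its 24 mm width (along y). Front = back. One or two fillers are needed.
- fillerB_tab (a point): Filler plate B, exactly like filler plate A; the same point on its tab.
- fillerC_tab (a point): Filler plate C, exactly like filler plate A; the same point on its tab.
- tipbox: Yellow pipette tip box, 122 x 82 x 56 mm, loose bystander; origin at the centre of its underside.
- dishes: Three stacked culture dishes, 92 mm across, 44 mm high, loose bystander; origin at the centre of the underside.
- platecase: Small clear case with a steel sample plate, 95 x 75 x 19 mm, loose bystander; origin at the centre of the underside.
- loopbox: Clear square holder with blue and green loops, 75 x 75 mm, 85 mm high, loops up to 180 mm, loose bystander; origin at the centre of the underside.
- marker: Black and white marker pen, 135 mm long, 17 mm thick, lying, loose bystander; origin under its middle.
- tuberack: White tube rack with capped tubes, 200 x 72 mm, 106 mm high, loose bystander; origin at the centre of the underside.
- reagent: Jar with blue cap, 68 mm across, 130 mm high, loose bystander; origin at the centre of the underside.

How it is judged:
By the outcome, as a careful person would: the job done as asked, in the order asked, and still so for the second after the job is handed in, while the arm keeps its last pose, push and grip.
It also fails if it takes over 72 s, if anything falls off the work surface, if the arm or the gripper's body presses on something with over 40 N, if the wrist force passes 120 N, or if a joint passes its speed limit or range.

## Working session

There is one attempt and no reset: what is moved stays moved. The work goes in short steps, Python scripts to look and compute and a shell command to move; the robot and the scene stay as the last step left them, time stands still between calls to the robot, and variables do not carry over. Pictures are saved under pics/ and viewed, and the job is handed in when it is done.

```bash
ls; mkdir -p pics
python3 - <<'E'
from bench import arm, imaging
import cv2,json
print(arm.read_state(), arm.nose_length)
for n in ("side","top","wrist"):
    p,d=imaging.get_image(n); cv2.imwrite(f"pics/{n}0.png",p)
    import numpy as np; np.save(f"pics/{n}0.npy",d)
    print(n,{k:(np.round(v,4).tolist() if not isinstance(v,(float,int)) else v) for k,v in imaging.camera_model(n).items()})
E
```

```text
pics
{'clock': 0.0, 'joints': array([-8.80388446e-01,  3.85534887e-01,  6.59416305e-03, -5.43429126e-04,
       -1.19398713e+00, -2.58606997e-01]), 'joint_vel': array([-0.00101127,  0.00117482, -0.00049393, -0.0015446 ,  0.00131748,
        0.00237493]), 'joint_efforts': array([-7.24026504e-04, -3.92289662e+01,  1.88403422e+01,  4.18628767e+00,
       -4.65114426e-03, -1.64909528e-05]), 'position': array([ 261.41369236, -567.21621348,  302.81550593]), 'ee_rot': array([ 5.39293212e-01,  8.42117350e-01,  5.66462911e-04, -9.37416964e-04]), 'contact_force': array([ 0.10902032,  0.18272165, -0.7774881 ]), 'wrist_torque': array([-0.02298747,  0.01715109,  0.02119503]), 'gripper_width': 85.34411121024604} 72.6
side {'vfov': 53.880798921262006, 'cx': 324.00712744133267, 'cy': 194.23113134129292, 'T': [[-0.9888, 0.0601, -0.1364, 415.7447], [-0.147, -0.542, 0.8274, 923.7951], [-0.0242, 0.8382, 0.5448, 712.9273], [0.0, 0.0, 0.0, 1.0]]}
top {'vfov': 47.89592417701808, 'cx': 322.1936311020689, 'cy': 202.8299682403877, 'T': [[0.0089, 0.9857, -0.1684, 356.2112], [-0.9997, 0.0053, -0.0217, -17.1142], [-0.0205, 0.1685, 0.9855, 1403.8482], [0.0, 0.0, 0.0, 1.0]]}
wrist {'vfov': 64.65686227272447, 'cx': 319.17049293488634, 'cy': 196.58629475971003, 'hand_eye': [[1.0, 0.0001, -0.0002, 0.4296], [0.0001, -0.957, -0.2901, -74.4791], [-0.0003, 0.2901, -0.957, -69.8285], [0.0, 0.0, 0.0, 1.0]]}
```

View pics/top0.png

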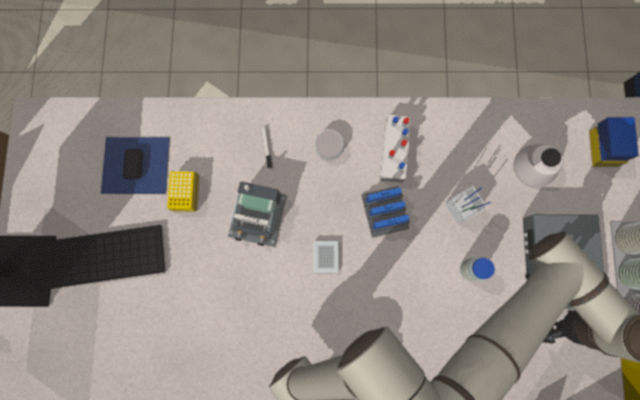

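View pics/side0.png

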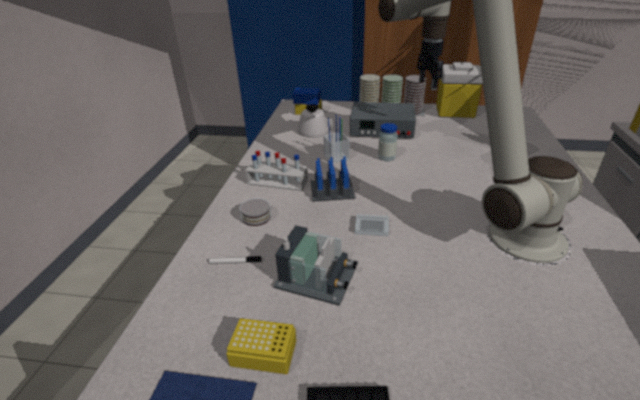

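View pics/wrist0.png

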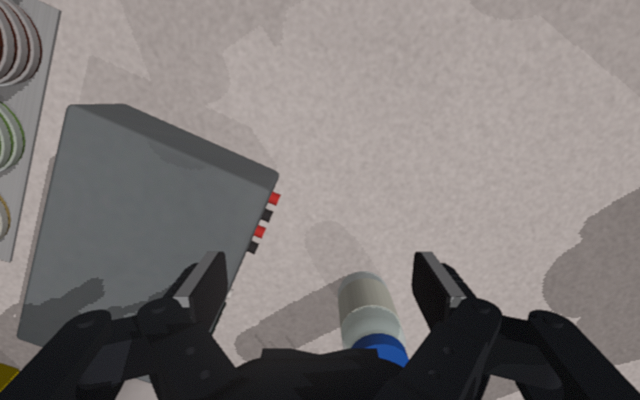

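```bash
cat > h.py <<'E'
import numpy as np,cv2
from bench import arm, imaging
from scipy.spatial.transform import Rotation as R
def tool_T(s):
    T=np.eye(4);T[:3,:3]=R.from_quat(s['ee_rot']).as_matrix();T[:3,3]=s['position'];return T
def snap(n,tag):
    s=arm.read_state();p,d=imaging.get_image(n);m=imaging.camera_model(n)
    T=np.array(m['T']) if n!='wrist' else tool_T(s)@np.array(m['hand_eye'])
    cv2.imwrite(f'pics/{tag}.png',p);np.savez(f'pics/{tag}.npz',d=d,T=T,f=200/np.tan(np.radians(m['vfov']/2)),cx=m['cx'],cy=m['cy'],p=p)
    return load(tag)
def load(tag): return dict(np.load(f'pics/{tag}.npz'))
def bp(c,u,v,depth=None):
    z=c['d'][int(round(v)),int(round(u))] if depth is None else depth
    q=np.array([(u-c['cx'])/c['f']*z,-(v-c['cy'])/c['f']*z,-z,1]);return (c['T']@q)[:3]
def bpz(c,u,v,z):  # ray meets world z
    o=c['T'][:3,3];d=bp(c,u,v,100.)-o;return o+d*(z-o[2])/d[2]
def proj(c,P):
    q=np.linalg.inv(c['T'])@np.append(P,1);return np.array([c['cx']+c['f']*q[0]/-q[2],c['cy']-c['f']*q[1]/-q[2]])
def cloud(c):
    v,u=np.mgrid[0:400,0:640];z=c['d'];q=np.stack([(u-c['cx'])/c['f']*z,-(v-c['cy'])/c['f']*z,-z,np.ones_like(z)],-1)
    return (q@c['T'].T)[...,:3]
E
python3 - <<'E'
from h import *
c=snap('top','t1'); s=snap('side','s1')
p=c['p']; cv2.imwrite('pics/t1z.png',cv2.resize(p[150:270,200:440],None,fx=3.3,fy=3.3,interpolation=cv2.INTER_CUBIC))
cv2.imwrite('pics/s1z.png',cv2.resize(s['p'][140:310,190:400],None,fx=3.5,fy=3.5,interpolation=cv2.INTER_CUBIC))
W=cloud(c)
for n,(u,v) in dict(stand=(386,210),chamber=(258,213),table=(350,300)).items(): print(n,W[v,u])
# fillers: blue
hsv=cv2.cvtColor(p,cv2.COLOR_BGR2HSV)
m=((hsv[...,0]>100)&(hsv[...,0]<125)&(hsv[...,1]>130)).astype(np.uint8); m[:, :355]=0;m[:,415:]=0
n,l,st,ce=cv2.connectedComponentsWithStats(m)
for i in range(1,n):
  if st[i,4]>20:
    P=W[l==i];hi=P[P[:,2]>90] if (P[:,2]>90).any() else P
    print(st[i],ce[i],np.median(P,0),len(hi),hi.mean(0),P.max(0)[2],cv2.minAreaRect(P[:,:2].astype(np.float32)))
E
```

```text
stand [ 561.58048729 -177.24179076   81.61251791]
chamber [560.08222522 213.90483087  15.42209041]
table [296.19717615 -73.53827096   1.3830617 ]
[367 188  34  14 236] [383.54661017 194.43644068] [ 607.64891106 -169.87289422   89.28619206] 111 [ 606.87568478 -169.01964971  111.43484631] 1403.8482219604352 ((509.6580505371094, -93.72743225097656), (67.79540252685547, 336.2527770996094), 52.068695068359375)
[370 202  35  13 231] [387.02164502 207.84415584] [ 566.63263701 -178.84062677   89.82007904] 113 [ 568.92350012 -180.39117715  100.17509058] 126.43678444073339 ((569.5206298828125, -182.0171356201172), (15.391748428344727, 97.3256607055664), 13.636906623840332)
[374 215  34  14 213] [390.84037559 221.33333333] [ 527.02385772 -189.1248748    91.00808136] 135 [ 525.7412075  -189.54445066  117.80107484] 1403.8482219604352 ((466.141357421875, -114.37214660644531), (51.17768478393555, 289.0603942871094), 38.45991897583008)
```

View pics/t1z.png

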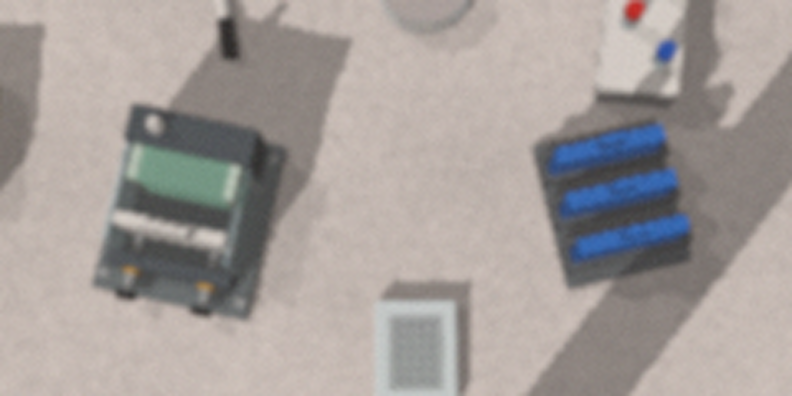

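View pics/s1z.png

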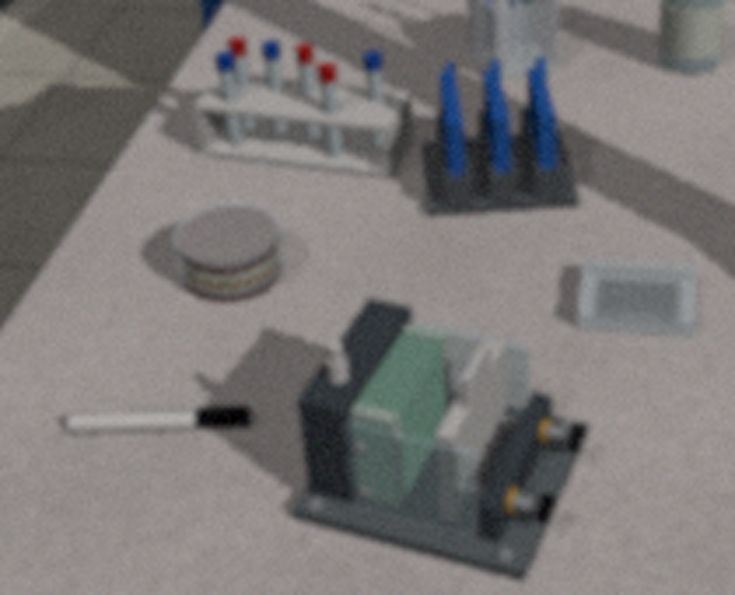

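```bash
python3 -m crank '{"delta_pos": [[0.0168,0.0364,0],[0.0168,0.0364,0],[0.0168,0.0364,0],[0.0168,0.0364,0],[0.0168,0.0364,0],[0.0168,0.0364,0],[0.0168,0.0364,0],[0.0168,0.0364,0]], "twist": [0,0,0,0,0,0,0,0]}' 1
python3 -m crank '{"delta_pos": [[0.0168,0.0364,0],[0.0168,0.0364,0],[0.0168,0.0364,0],[0.0168,0.0364,0],[0.0168,0.0364,0],[0,0,0],[0,0,0],[0,0,0]], "twist": [0,0,0,0,0,0.097,0.097,0]}'
python3 - <<'E'
from h import *
c=snap('wrist','w1')
E
```

```text
clock: 0.92
position: [470.7, -321.9, 304.1]
ee_rot: [0.539, 0.842, 0.0, 0.0]
contact_force: [1.1, -0.1, -0.9]
gripper_width: 85.4
clock: 1.58
position: [600.4, -170.2, 303.4]
ee_rot: [0.618, 0.786, -0.0, -0.0]
contact_force: [-1.0, -0.2, 0.2]
gripper_width: 85.5
```

View pics/w1.png

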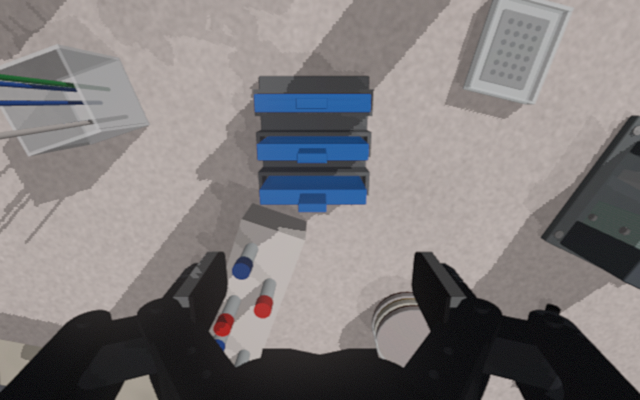

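```bash
cat >> h.py <<'E'
def fillers(c,zmin=70):
    W=cloud(c);hsv=cv2.cvtColor(c['p'],cv2.COLOR_BGR2HSV)
    m=((hsv[...,0]>98)&(hsv[...,0]<125)&(hsv[...,1]>120)&(c['d']>0)).astype(np.uint8)
    return W,m
E
python3 - <<'E'
from h import *
c=load('w1');W,m=fillers(c)
m[:, :220]=0;m[:,410:]=0;m[:70]=0;m[215:]=0
z=W[...,2]
print('table',np.median(W[300:330,360:370].reshape(-1,3),0), W[60,400],W[20,100])
t=m&(z>105)
n,l,st,ce=cv2.connectedComponentsWithStats(t.astype(np.uint8))
for i in range(1,n):
  if st[i,4]>30:
    P=W[l==i];top=P[P[:,2]>np.percentile(P[:,2],80)-3]
    r=cv2.minAreaRect(P[:,:2].astype(np.float32)); print('tab',st[i],len(P),P.mean(0),np.percentile(P[:,2],[5,50,95]),r,top.mean(0),np.round(np.ptp(top,axis=0),1))
b=m&(z>82)&(z<100)
n,l,st,ce=cv2.connectedComponentsWithStats(b.astype(np.uint8))
for i in range(1,n):
  if st[i,4]>30:
    P=W[l==i]; r=cv2.minAreaRect(P[:,:2].astype(np.float32)); print('body',st[i],len(P),P.mean(0),np.percentile(P[:,2],[5,50,95]),r)
cv2.imwrite('pics/w1z.png',cv2.resize(c['p'][60:260,200:420],None,fx=3,fy=3,interpolation=cv2.INTER_CUBIC))
E
```

```text
table [ 7.88996359e+02 -5.91040860e+01 -4.22372386e-01] [ 465.49273293 -111.80149627    0.74138308] [ 5.02751426e+02 -4.31131177e+02  3.57887082e-01]
tab [296  98  32  11 349] 349 [ 530.61211504 -192.71197419  122.68813775] [121.58242187 122.70158143 123.80374916] ((530.6408081054688, -192.7021026611328), (7.3325934410095215, 23.74900245666504), 13.579676628112793) [ 530.62625244 -192.74364615  122.6962668 ] [12.3 24.6  4.6]
tab [297 150  30  13 382] 382 [ 570.41128309 -183.18517426  120.46404668] [107.59636201 122.39674244 123.82675278] ((571.21875, -183.0501251220703), (7.958713531494141, 23.638893127441406), 13.895960807800293) [ 571.24231327 -183.0850408   122.63636113] [12.3 24.1  4.5]
tab [298 197  29  15 401] 401 [ 610.37473763 -173.33339731  118.88050335] [107.17539957 122.08484404 123.56392448] ((611.7197875976562, -172.96533203125), (7.9745001792907715, 23.752517700195312), 14.29837417602539) [ 611.63696142 -173.11620216  122.66619182] [12.3 23.3  4.3]
body [ 254   94  117   18 1739] 1739 [ 530.28820353 -192.71098823   91.80484259] [90.60975989 91.81478074 92.96523751] ((530.4588623046875, -192.83285522460938), (13.997156143188477, 99.67672729492188), 13.609648704528809)
body [ 257  142  112   19 1644] 1644 [ 570.3687669  -183.53354247   91.44522606] [88.89992594 91.64839797 93.02014389] ((571.4863891601562, -183.01004028320312), (15.492513656616211, 99.41162872314453), 13.564887046813965)
body [ 260  186  107   18 1577] 1577 [ 610.07463059 -173.64118037   91.09014913] [84.65090981 91.55234003 93.00365974] ((611.5022583007812, -173.2457733154297), (14.48798656463623, 99.14969635009766), 13.493829727172852)
```

View pics/w1z.png

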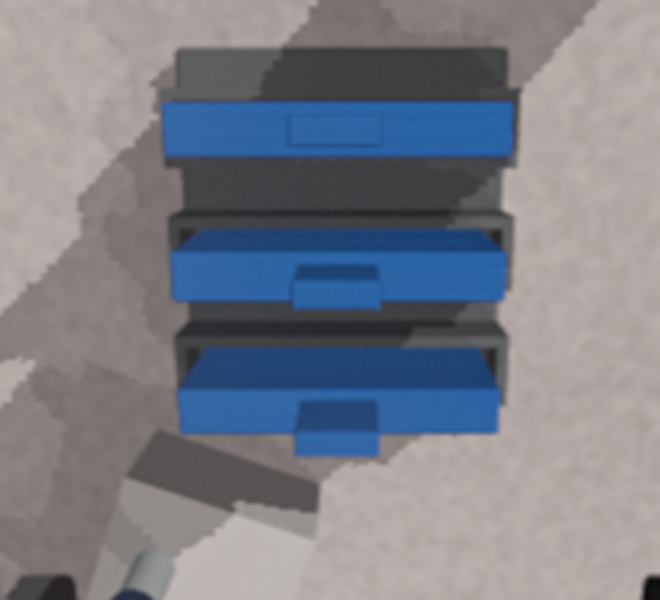

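```bash
python3 -m crank '{"delta_pos": [[0.0353,0.0116,0],[0.0353,0.0116,0],[0.0353,0.0116,0],[0.0353,0.0116,0],[0.0353,0.0116,0],[0.0353,0.0116,0],[0.0353,0.0116,0],[0.0353,0.0116,0]], "twist": [0,0,0,0,0,0,0,0]}' 1
python3 -m crank '{"delta_pos": [[0.0353,0.0116,0],[0.0353,0.0116,0],[0,0,0],[0,0,0],[0,0,0],[0,0,0],[0,0,0]], "twist": [0,0,0.116,0.116,0.116,0.116,0]}'
python3 - <<'E'
from h import *
c=snap('wrist','w2')
E
```

```text
clock: 2.3
position: [623.4, 126.1, 304.3]
ee_rot: [0.618, 0.787, 0.0, 0.0]
contact_force: [0.1, -0.6, -0.8]
gripper_width: 85.4
clock: 2.88
position: [629.5, 198.6, 303.9]
ee_rot: [0.783, 0.623, -0.0, -0.0]
contact_force: [-0.3, 0.1, -0.7]
gripper_width: 85.4
```

View pics/w2.png

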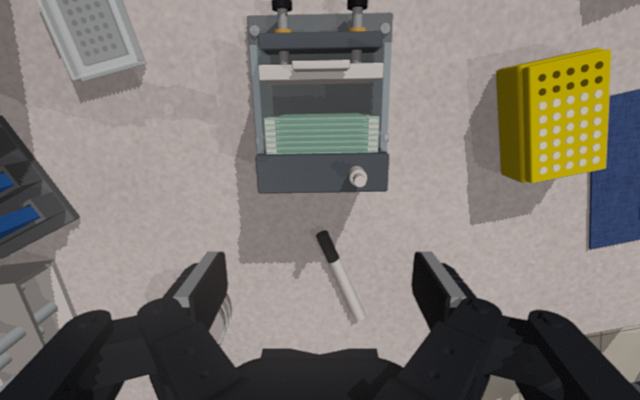

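Run:
```python
from h import *
c=load('w2');W=cloud(c);z=W[...,2]
print(np.median(W[300:320,400:410].reshape(-1,3),0))
def rep(n,m):
    P=W[m];r=cv2.minAreaRect(P[:,:2].astype(np.float32));print(n,len(P),P.mean(0).round(1),np.percentile(P[:,2],[5,50,95]).round(1),np.round(r[0],1),np.round(r[1],1),round(r[2],2)); return P
u0=np.zeros(z.shape,bool);u0[50:90,250:395]=1
rep('tabtop',u0&(z>112)&(z<120))
hs=c['p'].astype(int);
rep('platetop',u0&(z>88)&(z<96)&(hs.min(-1)>150))
u1=np.zeros(z.shape,bool);u1[100:156,255:385]=1
g=(hs[...,1]>hs[...,2]+12)
rep('pack',u1&(z>87)&(z<96)&g)
u2=np.zeros(z.shape,bool);u2[145:200,245:395]=1
rep('rear',u2&(z>97)&(z<103))
# column profile
for u in (285,305,340,355): print(u,[(v,int(z[v,u])) for v in range(56,120,2)])
cv2.imwrite('pics/w2z.png',cv2.resize(c['p'][0:200,230:410],None,fx=3,fy=3,interpolation=cv2.INTER_CUBIC))
```

```text
[ 8.53212400e+02  2.68536647e+02 -3.91106596e-01]
tabtop 504 [531.3 222.6 115.6] [114.  115.7 116.9] [531.1 222.4] [43.3  6.1] 78.18
platetop 977 [534.3 224.1  91.8] [90.5 91.8 93. ] [534.4 226. ] [110.6  17.4] 81.65
pack 2385 [585.6 211.3  90.7] [87.2 91.4 93. ] [585.5 211.1] [101.5  31.4] 78.09
rear 4780 [616.3 202.9  99.7] [ 98.4  99.7 100.9] [617.6 204.3] [118.2  35.3] 78.13
285 [(56, 36), (58, 36), (60, 37), (62, 37), (64, 35), (66, 92), (68, 92), (70, 91), (72, 92), (74, 91), (76, 92), (78, 90), (80, 84), (82, 56), (84, 19), (86, 12), (88, 12), (90, 12), (92, 12), (94, 9), (96, 12), (98, 12), (100, 9), (102, 12), (104, 12), (106, 11), (108, 10), (110, 10), (112, 12), (114, 10), (116, 61), (118, 92)]
305 [(56, 11), (58, 11), (60, 12), (62, 115), (64, 116), (66, 115), (68, 116), (70, 106), (72, 91), (74, 91), (76, 92), (78, 91), (80, 80), (82, 50), (84, 11), (86, 13), (88, 11), (90, 12), (92, 11), (94, 11), (96, 10), (98, 11), (100, 10), (102, 10), (104, 10), (106, 12), (108, 12), (110, 12), (112, 11), (114, 20), (116, 68), (118, 92)]
340 [(56, 11), (58, 9), (60, 116), (62, 114), (64, 114), (66, 115), (68, 114), (70, 99), (72, 91), (74, 91), (76, 91), (78, 91), (80, 72), (82, 39), (84, 12), (86, 11), (88, 10), (90, 11), (92, 12), (94, 11), (96, 12), (98, 10), (100, 11), (102, 11), (104, 12), (106, 11), (108, 10), (110, 12), (112, 12), (114, 37), (116, 79), (118, 91)]
355 [(56, 38), (58, 35), (60, 35), (62, 37), (64, 91), (66, 91), (68, 90), (70, 90), (72, 90), (74, 92), (76, 91), (78, 92), (80, 68), (82, 34), (84, 11), (86, 12), (88, 12), (90, 12), (92, 12), (94, 11), (96, 11), (98, 12), (100, 11), (102, 10), (104, 13), (106, 12), (108, 11), (110, 11), (112, 11), (114, 41), (116, 83), (118, 93)]
```

View pics/w2z.png

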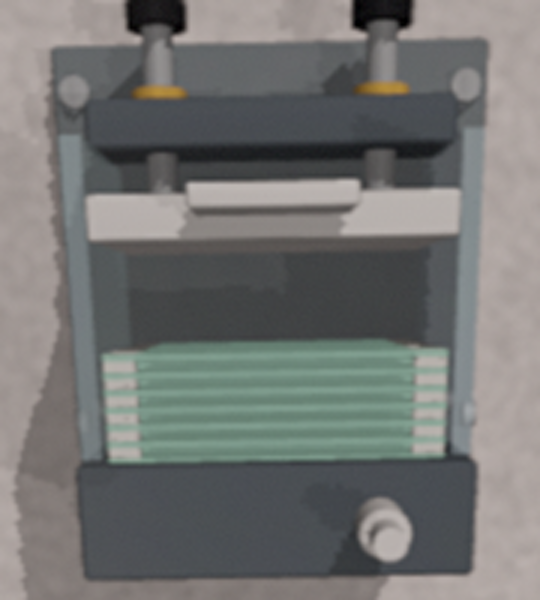

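```bash
python3 -m crank '{"delta_pos": [[-0.0367,-0.0007,0],[-0.0367,-0.0007,0],[-0.0367,-0.0007,0],[-0.0367,-0.0007,0],[-0.0367,-0.0007,0],[-0.0367,-0.0007,0],[-0.0367,-0.0007,0],[-0.0367,-0.0007,0]], "twist": [0,0,0,0,0,0,0,0]}' 1
python3 -m crank '{"delta_pos": [[-0.0367,-0.0007,0],[-0.0367,-0.0007,0],[-0.0367,-0.0007,0],[0,0,0],[0,0,0],[0,0,0],[0,0,0],[0,0,0]], "twist": [0,0,0,-0.116,-0.116,-0.116,-0.116,0]}'
cat >> h.py <<'E'
def to(P,ang,q=None):
    s=arm.read_state();T=tool_T(s);d=T[:3,:3].T@(np.array(P)-s['position']);a=np.degrees(np.arctan2(T[1,0],T[0,0]))
    print('pos',s['position'].round(1),'ang',round(a,2),'tool delta mm',d.round(1),'twist',round(np.radians(a-ang),4),'tilt',np.degrees(T[:2,2]).round(2),'F',s['contact_force'].round(1))
E
python3 - <<'E'
from h import *
to([530.5,-192.8,304],103.6)
c=snap('wrist','w3')
E
```

```text
clock: 3.6
position: [557.3, -87.7, 304.3]
ee_rot: [0.781, 0.624, 0.0, 0.0]
contact_force: [1.0, -0.1, -0.1]
gripper_width: 85.3
clock: 4.27
position: [531.1, -193.1, 304.1]
ee_rot: [0.616, 0.787, 0.0, 0.0]
contact_force: [0.4, -0.7, 0.5]
gripper_width: 85.4
pos [ 531.1 -193.1  304.1] ang 103.89 tool delta mm [ 0.5 -0.5  0.1] twist 0.005 tilt [0.02 0.  ] F [ 0.4 -0.7  0.5]
```

View pics/w3.png

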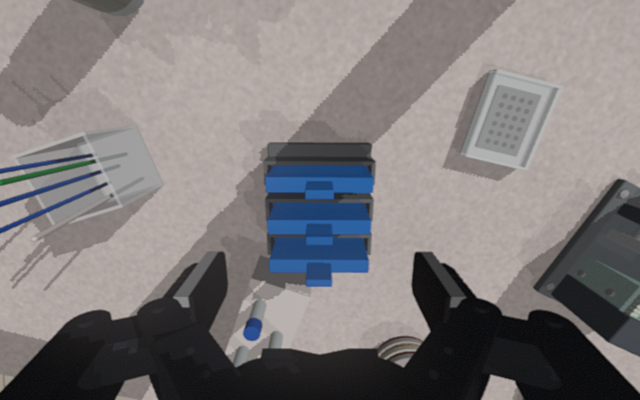

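Run:
```python
from h import *
c=load('w3');W,m=fillers(c)
m[:, :250]=0;m[:,390:]=0;m[:150]=0;m[300:]=0
z=W[...,2];t=m&(z>118)
n,l,st,ce=cv2.connectedComponentsWithStats(t.astype(np.uint8))
c1=load('w1')
for i in range(1,n):
  if st[i,4]>30:
    P=W[l==i];r=cv2.minAreaRect(P[:,:2].astype(np.float32)); print('tab',st[i],P.mean(0),r)
# stereo check for tab A top-centre pixels
def ray(c,u,v): o=c['T'][:3,3];d=bp(c,u,v,100.)-o;return o,d/np.linalg.norm(d)
P0=np.array([530.6,-192.7,122.7]);
t1=(c1['d']>0)
W1,m1=fillers(c1);a=(W1[...,2]>118)&(m1>0);a[:90]=0;a[115:]=0;v1,u1=np.nonzero(a);
i=1;ys=[ (ce[i],st[i]) for i in range(1,n) if st[i,4]>30]
u3,v3=ys[0][0]
o1,d1=ray(c1,u1.mean(),v1.mean());o3,d3=ray(c,u3,v3)
A=np.stack([d1,-d3],1);s=np.linalg.lstsq(A,o3-o1,rcond=None)[0]
print('stereo',o1+d1*s[0],o3+d3*s[1],u1.mean(),v1.mean(),u3,v3)
```

```text
tab [305 188  29  11 295] [ 530.0061014  -193.09746778  122.35915528] ((530.400634765625, -193.06436157226562), (8.136662483215332, 23.395742416381836), 13.736879348754883)
tab [306 234  27  11 273] [ 570.50507467 -183.21482461  122.22155745] ((570.9339599609375, -183.0404052734375), (8.337769508361816, 22.799102783203125), 14.030632972717285)
tab [306 276  26  10 222] [ 610.71120339 -174.05269057  121.97201322] ((611.1497192382812, -173.62950134277344), (7.842280864715576, 22.740386962890625), 14.108089447021484)
stereo [ 535.10038995 -212.01173493  149.90337253] [ 522.8357897  -194.86358187  147.62336331] 281.29457364341084 102.94315245478036 319.08813559322033 193.34237288135594
```

```bash
python3 -m crank '{"delta_pos": [[0.0001,-0.0007,0.03],[0,0,0.03],[0,0,0.03],[0,0,0.025],[0,0,0.015],[0,0,0.006],[0,0,0],[0,0,0]], "twist": [0.003,0,0,0,0,0,0,0]}' 1
python3 - <<'E'
from h import *
c1=load('w1');c=load('w3')
def ray(c,u,v): o=c['T'][:3,3];d=bp(c,u,v,100.)-o;return o,d/np.linalg.norm(d)
o1,d1=ray(c1,311.5,103);o3,d3=ray(c,319.1,193.3)
s=np.linalg.lstsq(np.stack([d1,-d3],1),o3-o1,rcond=None)[0]
print('stereo',o1+d1*s[0],o3+d3*s[1])
to([530.4,-193.0,168],103.65)
E
```

```text
clock: 4.98
position: [531.4, -192.7, 168.6]
ee_rot: [0.619, 0.785, 0.0, 0.001]
contact_force: [-0.7, -0.3, -0.4]
gripper_width: 85.5
stereo [ 530.63997712 -192.73931142  119.77083721] [ 530.69835722 -192.9146938   119.77512215]
pos [ 531.4 -192.7  168.6] ang 103.46 tool delta mm [-0.  -1.   0.6] twist -0.0034 tilt [ 0.06 -0.03] F [-0.7 -0.3 -0.4]
```

```bash
python3 -m crank '{"delta_pos": [[0,-0.0008,0],[0,0,0],[0,0,0],[0,0,0],[0,0,0],[0,0,0],[0,0,0],[0,0,0]], "twist": [0,0,0,0,0,0,0,0]}' 0.15
python3 - <<'E'
from h import *
to([530.4,-193.0,168],103.65)
E
```

```text
clock: 5.65
position: [530.3, -192.9, 168.4]
ee_rot: [0.619, 0.785, 0.0, 0.0]
contact_force: [-0.0, -0.8, 2.4]
gripper_width: 22.8
pos [ 530.3 -192.9  168.4] ang 103.46 tool delta mm [-0.2  0.1  0.4] twist -0.0033 tilt [ 0.05 -0.02] F [-0.  -0.8  2.4]
```

```bash
python3 -m crank '{"delta_pos": [[0,0,-0.006],[0,0,-0.015],[0,0,-0.02],[0,0,-0.025],[0,0,-0.025],[0,0,-0.02],[0,0,-0.014],[0,0,-0.005]], "twist": [0,0,0,0,0,0,0,0]}'
python3 - <<'E'
from h import *
ex=np.array([np.cos(np.radians(-11.85)),np.sin(np.radians(-11.85))]);O=np.array([556.5,217.1])
P=O+1*ex;print(P)
to([*P,298],78.15)
snap('wrist','w4')
E
```

```text
clock: 6.32
position: [530.5, -192.8, 300.4]
ee_rot: [0.619, 0.785, 0.001, 0.002]
contact_force: [-0.6, -0.3, -1.7]
gripper_width: 22.6
[557.47868856 216.8946498 ]
pos [ 530.5 -192.8  300.4] ang 103.46 tool delta mm [392.2 121.6   2.3] twist 0.4418 tilt [ 0.23 -0.03] F [-0.6 -0.3 -1.7]
```

View pics/w4.png

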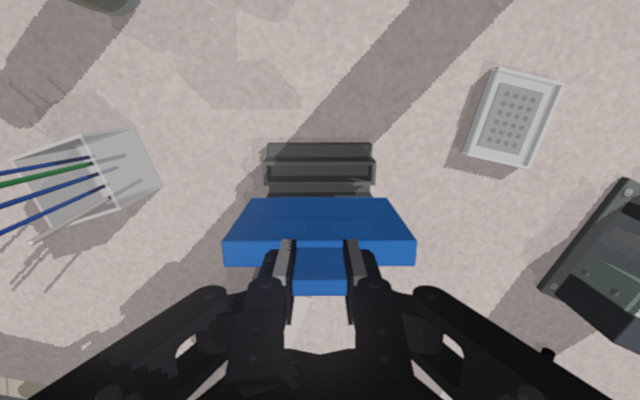

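```bash
python3 -m crank '{"delta_pos": [[0.0212,0.0066,0],[0.03,0.0094,0],[0.035,0.0108,0],[0.035,0.0108,0],[0.035,0.0108,0],[0.035,0.0108,0],[0.035,0.0108,0],[0.035,0.0108,0]], "twist": [0,0,0,0,0,0,0,0]}'
python3 -m crank '{"delta_pos": [[0.035,0.0108,0],[0.035,0.0108,0],[0.035,0.0108,0],[0.026,0.008,0],[0,0,0],[0,0,0],[0,0,0],[0,0,0]], "twist": [0,0,0,0,0.11,0.11,0.11,0.11]}'
python3 -m crank '{"delta_pos": [[0,0,0],[0,0,0],[0,0,0]], "twist": [0,0,0]}'
python3 - <<'E'
from h import *
to([557.5,216.9,298],78.15)
snap('wrist','w5');snap('side','s5')
s=load('s5');cv2.imwrite('pics/s5z.png',cv2.resize(s['p'][150:310,230:400],None,fx=3.5,fy=3.5,interpolation=cv2.INTER_CUBIC))
E
```

```text
clock: 7.03
position: [546.8, 81.7, 296.2]
ee_rot: [0.619, 0.785, -0.001, -0.001]
contact_force: [1.7, 0.2, -1.4]
gripper_width: 23.0
clock: 7.7
position: [555.9, 217.1, 295.6]
ee_rot: [0.777, 0.629, -0.002, -0.0]
contact_force: [0.3, -0.1, -1.9]
gripper_width: 22.5
clock: 7.95
position: [556.3, 216.7, 296.9]
ee_rot: [0.775, 0.632, -0.001, -0.0]
contact_force: [0.6, -0.4, -0.9]
gripper_width: 22.9
pos [556.3 216.7 296.9] ang 78.37 tool delta mm [ 0.4  1.1 -1.1] twist 0.0038 tilt [-0.09 -0.05] F [ 0.6 -0.4 -0.9]
```

View pics/w5.png

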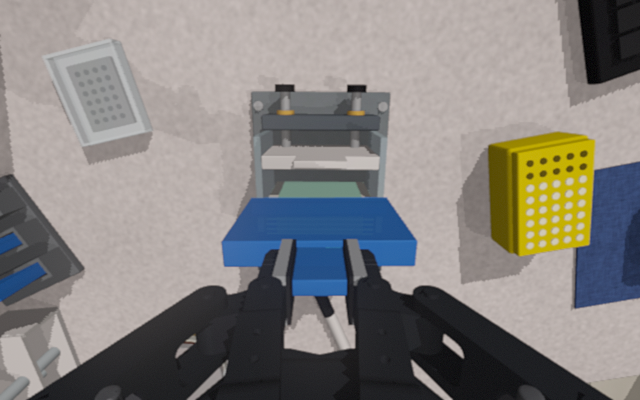

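View pics/s5z.png

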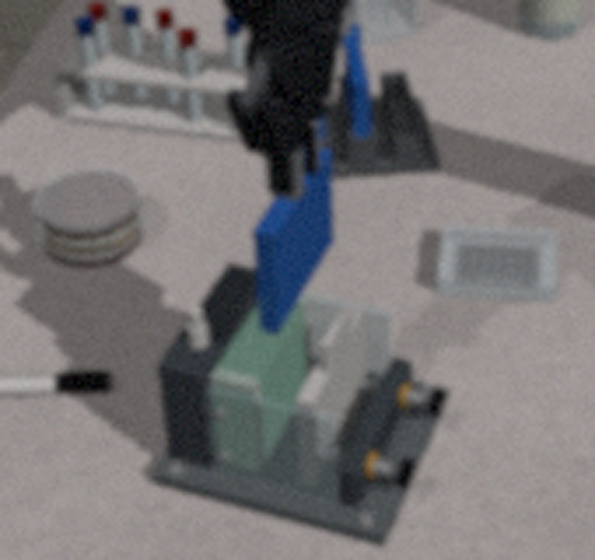

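Filler held upright above the chamber. Measuring its actual pose (bottom edge, tilt, y offset) in the wrist view.

```bash
cat >> h.py <<'E'
YAW=-11.85;O=np.array([556.5,217.1]);EX=np.array([np.cos(np.radians(YAW)),np.sin(np.radians(YAW))]);EY=np.array([-EX[1],EX[0]])
def ch(P): P=np.asarray(P);q=P[...,:2]-O;return np.stack([q@EX,q@EY,P[...,2]],-1)
def held(c):
    W,m=fillers(c);m[:190]=0;m[300:]=0;m[:,:215]=0;m[:,425:]=0
    C=ch(W);P=C[m>0]
    for lo in np.arange(P[:,2].min()//10*10,P[:,2].max(),10):
        Q=P[(P[:,2]>=lo)&(P[:,2]<lo+10)]
        if len(Q)>30: print('z',lo,len(Q),'x',np.percentile(Q[:,0],[5,50,95]).round(1),'y',np.percentile(Q[:,1],[.5,50,99.5]).round(1))
    F=P[(P[:,2]<P[:,2].max()-60)];
    return P
E
python3 - <<'E'
from h import *
c=load('w5');P=held(c)
# face plane fit: x = a+b z + c y for lower z
zt=np.median(P[P[:,0]>np.percentile(P[:,0],99)-99][:,2]);F=P[(P[:,2]>P[:,2].min()+8)&(P[:,2]<P[:,2].min()+60)]
A=np.c_[np.ones(len(F)),F[:,2]-F[:,2].mean(),F[:,1]];k=np.linalg.lstsq(A,F[:,0],rcond=None)[0];print('face x,tilt deg,yaw deg',k[0],np.degrees(k[1:]))
to([557.5,216.9,298],78.15)
E
```

```text
z 140.0 189 x [-7.9 -7.5 -7.1] y [-49.6  -2.8  46.6]
z 150.0 616 x [-8.  -7.5 -7.1] y [-49.4   0.1  47.2]
z 160.0 655 x [-8.  -7.5 -7. ] y [-49.1  -3.3  47.2]
z 170.0 810 x [-7.9 -7.5 -7. ] y [-49.3   0.7  47.2]
z 180.0 899 x [-7.9 -7.4 -6.9] y [-49.2  -1.2  47.5]
z 190.0 1058 x [-7.9 -7.4 -6.9] y [-48.8  -0.6  47.6]
z 200.0 1248 x [-7.8 -7.4 -6.8] y [-48.8  -0.6  47.8]
z 210.0 2279 x [-7.8 -7.1  4.5] y [-49.    5.6  48.3]
z 220.0 2217 x [-7.  -3.5  5.3] y [-49.3  -4.6  48.2]
z 230.0 572 x [-7.9 -3.8 -3.3] y [-25.   -0.5  24.5]
z 240.0 674 x [-4.6 -3.7 -3.1] y [-11.7  -0.   24.3]
z 250.0 956 x [-3.9 -0.5  3.2] y [-11.6  -0.5  11.1]
face x,tilt deg,yaw deg 0.0 [0. 0.]
pos [556.5 216.7 297.5] ang 78.31 tool delta mm [ 0.4  0.9 -0.5] twist 0.0028 tilt [-0.04 -0.02] F [ 0.3  0.4 -1.9]<stdin>:5: RuntimeWarning: Mean of empty slice.
  ret = ret.dtype.type(ret / rcount)
```

```bash
python3 -m crank '{"delta_pos": [[0.0007,0.001,0.012],[0,0,0.015],[0,0,0.012],[0,0,0.006],[0,0,0],[0,0,0]], "twist": [0.003,0,0,0,0,0]}'
python3 - <<'E'
from h import *
to([557.5,216.9,168.4],78.15)
c=snap('wrist','w6');held(c)
s=snap('side','s6');cv2.imwrite('pics/s6z.png',cv2.resize(s['p'][150:310,230:400],None,fx=3.5,fy=3.5,interpolation=cv2.INTER_CUBIC))
E
```

```text
clock: 8.55
position: [558.0, 217.4, 253.1]
ee_rot: [0.777, 0.63, -0.0, 0.0]
contact_force: [0.6, 0.6, -1.8]
gripper_width: 22.6
pos [558.  217.4 253.1] ang 78.1 tool delta mm [-0.5 -0.4 84.7] twist -0.0009 tilt [ 0.01 -0.02] F [ 0.6  0.6 -1.8]
z 100.0 432 x [-6.1 -5.8 -5.5] y [-48.3   2.6  48.6]
z 110.0 625 x [-6.2 -5.8 -5.5] y [-47.8  -0.9  48.1]
z 120.0 732 x [-6.1 -5.8 -5.4] y [-48.1   0.2  48.3]
z 130.0 833 x [-6.1 -5.8 -5.4] y [-47.9   1.1  48.6]
z 140.0 960 x [-6.1 -5.8 -5.4] y [-48.1  -0.1  48.7]
z 150.0 1125 x [-6.1 -5.7 -5.3] y [-47.9   0.5  48.6]
z 160.0 1342 x [-6.1 -5.7 -5.3] y [-48.    0.5  48.8]
z 170.0 3652 x [-5.9 -2.6  7. ] y [-48.2   0.5  49.4]
z 180.0 514 x [-6.6 -2.2 -1.7] y [-22.1   0.5  23.7]
z 190.0 601 x [-5.  -2.2 -1.7] y [-23.9   1.   25.6]
z 200.0 1394 x [-2.6 -0.7  4.6] y [-10.6   0.6  12.1]
```

View pics/w6.png

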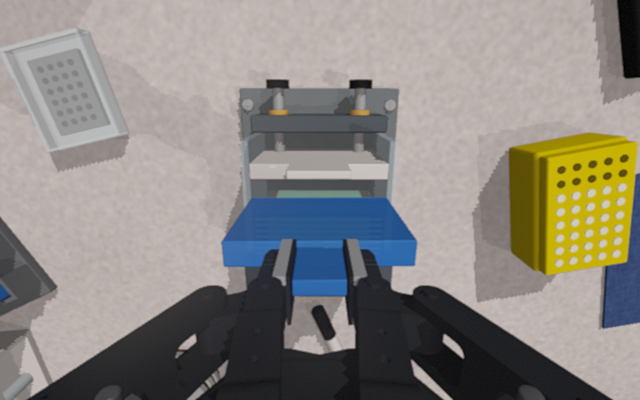

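View pics/s6z.png

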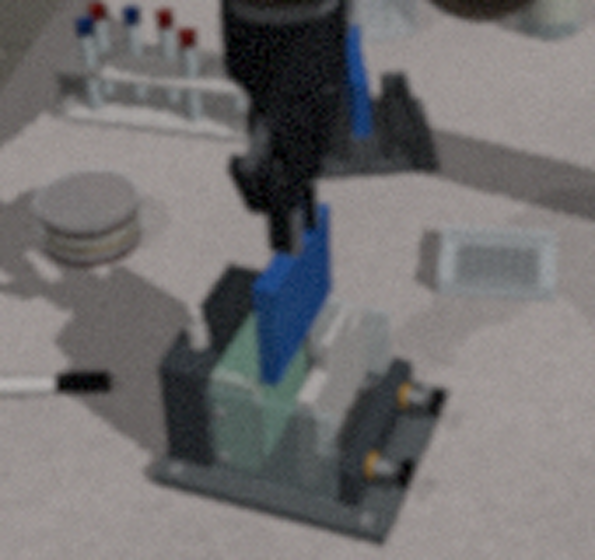

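```bash
python3 -m crank '{"delta_pos": [[-0.0003,-0.0004,0.008],[0,0,0.01],[0,0,0.01],[0,0,0.006],[0,0,0]], "twist": [0,0,0,0,0]}'
python3 -m crank '{"delta_pos": [[0,0,0.008],[0,0,0.01],[0,0,0.01],[0,0,0.008],[0,0,0.004],[0,0,0],[0,0,0]], "twist": [0,0,0,0,0,0,0]}'
python3 - <<'E'
from h import *
to([557.5,216.9,168.4],78.15)
E
```

```text
clock: 9.07
position: [556.3, 216.5, 216.3]
ee_rot: [0.777, 0.63, -0.002, -0.0]
contact_force: [-0.2, 0.6, -2.5]
gripper_width: 22.8
clock: 9.65
position: [557.4, 217.2, 178.7]
ee_rot: [0.777, 0.63, -0.0, 0.0]
contact_force: [0.7, -0.1, -1.6]
gripper_width: 22.9
pos [557.4 217.2 178.7] ang 78.08 tool delta mm [-0.2  0.2 10.3] twist -0.0012 tilt [-0.01 -0.02] F [ 0.7 -0.1 -1.6]
```

```bash
python3 -m crank '{"delta_pos": [[0,0,0.004],[0,0,0.003],[0,0,0.0015],[0,0,0],[0,0,0]], "twist": [0,0,0,0,0]}'
python3 -m crank '{"delta_pos": [[0,0,0.001],[0,0,0],[0,0,0]], "twist": [0,0,0]}'
python3 -m crank '{"delta_pos": [[0,0,0.001],[0,0,0],[0,0,0]], "twist": [0,0,0]}'
```

```text
clock: 10.07
position: [557.3, 217.1, 170.4]
ee_rot: [0.777, 0.63, 0.0, 0.0]
contact_force: [-0.3, 0.0, -1.5]
gripper_width: 23.0
clock: 10.32
position: [557.3, 217.2, 169.5]
ee_rot: [0.777, 0.63, 0.0, -0.0]
contact_force: [0.0, -0.3, -1.4]
gripper_width: 22.7
clock: 10.57
position: [557.4, 217.2, 168.6]
ee_rot: [0.777, 0.63, 0.0, 0.0]
contact_force: [-0.1, -0.4, -0.4]
gripper_width: 22.7
```

```bash
python3 -m crank '{"delta_pos": [[0,0,0.0007],[0,0,0],[0,0,0]], "twist": [0,0,0]}'
python3 -m crank '{"delta_pos": [[0,0,0.0005],[0,0,0],[0,0,0]], "twist": [0,0,0]}'
```

```text
clock: 10.82
position: [557.6, 217.1, 168.5]
ee_rot: [0.777, 0.63, 0.0, 0.0]
contact_force: [-1.5, -1.3, 4.3]
gripper_width: 22.9
clock: 11.07
position: [557.7, 217.0, 168.4]
ee_rot: [0.777, 0.63, 0.001, 0.0]
contact_force: [-1.6, -2.8, 6.3]
gripper_width: 22.4
```

```bash
python3 -m crank '{"delta_pos": [[0,0,-0.0005],[0,0,0],[0,0,0],[0,0,0],[0,0,0],[0,0,0]], "twist": [0,0,0,0,0,0]}' 0.6
python3 -m crank '{"delta_pos": [[0,0,-0.006],[0,0,-0.015],[0,0,-0.025],[0,0,-0.03],[0,0,-0.03],[0,0,-0.02],[0,0,-0.005],[0,0,0]], "twist": [0,0,0,0,0,0,0,0]}'
python3 - <<'E'
from h import *
to([557.5,216.9,168.4],78.15)
c=snap('wrist','w7')
s=snap('side','s7');cv2.imwrite('pics/s7z.png',cv2.resize(s['p'][150:310,230:400],None,fx=3.5,fy=3.5,interpolation=cv2.INTER_CUBIC))
E
```

```text
clock: 11.57
position: [557.3, 217.2, 167.4]
ee_rot: [0.777, 0.63, -0.0, -0.0]
contact_force: [0.1, -0.2, 1.1]
gripper_width: 51.1
clock: 12.23
position: [557.7, 217.4, 301.1]
ee_rot: [0.777, 0.63, 0.002, 0.0]
contact_force: [0.8, 0.5, -0.6]
gripper_width: 51.2
pos [557.7 217.4 301.1] ang 78.08 tool delta mm [ -1.   -0.6 132.7] twist -0.0013 tilt [0.22 0.16] F [ 0.8  0.5 -0.6]
```

View pics/w7.png

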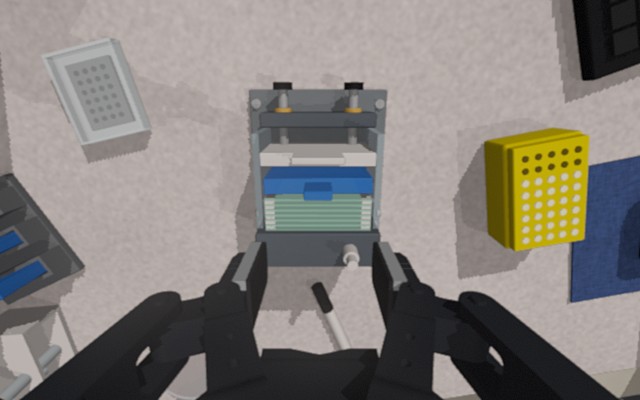

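View pics/s7z.png

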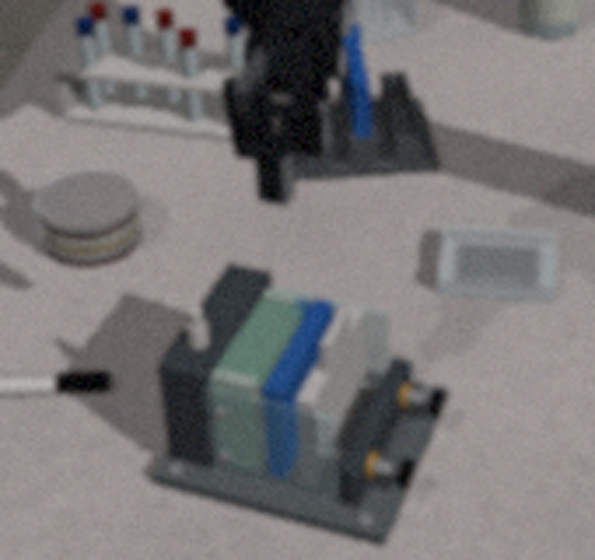

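```bash
python3 -m crank '{"delta_pos": [[-0.0003,-0.015,0],[0,-0.022,0],[0,-0.016,0],[0,-0.006,0],[0,0,0],[0,0,0],[0,0,0]], "twist": [0,0,0,0,0,0,0]}' 0
python3 - <<'E'
from h import *
P=O-60*EX; to([*P,170],78.15); print(ch(arm.read_state()['position']),arm.read_state()['gripper_width'])
W=cloud(load('w7'));C=ch(W);z=C[...,2]
m=(z>113)&(z<119)&(np.abs(C[...,0]+27)<8);print('presstab',C[m].mean(0),np.percentile(C[m],[3,97],axis=0))
m=(z>119)&(z<126)&(np.abs(C[...,0]-2)<8)&(np.abs(C[...,1])<20);print('fillertab',C[m].mean(0))
E
```

```text
clock: 12.92
position: [500.1, 229.0, 298.2]
ee_rot: [0.777, 0.63, -0.0, 0.0]
contact_force: [0.3, 0.9, 0.4]
gripper_width: 0.2
pos [500.1 229.  298.2] ang 78.06 tool delta mm [ -0.   -2.3 128.2] twist -0.0016 tilt [-0.02 -0.03] F [0.3 0.9 0.4]
[-5.76532966e+01  9.48437464e-02  2.98181825e+02] 0.23662275028900168
presstab [-26.28914296   0.23121227 115.54353306] [[-28.98938758 -20.03088236 113.57235572]
 [-23.31110142  20.73858663 116.96703611]]
fillertab [8.90265250e-01 6.54753322e-02 1.22435325e+02]
```

```bash
python3 -m crank '{"delta_pos": [[0,-0.0023,0.02],[0,0,0.03],[0,0,0.03],[0,0,0.025],[0,0,0.016],[0,0,0.007],[0,0,0],[0,0,0]], "twist": [0,0,0,0,0,0,0,0]}'
python3 - <<'E'
from h import *
print(ch(arm.read_state()['position']))
snap('wrist','w8')
E
```

```text
clock: 13.58
position: [498.1, 229.7, 171.0]
ee_rot: [0.777, 0.63, 0.0, 0.0]
contact_force: [-0.3, -0.3, -0.2]
gripper_width: -0.2
[-59.73265357   0.31408929 170.96371208]
```

View pics/w8.png

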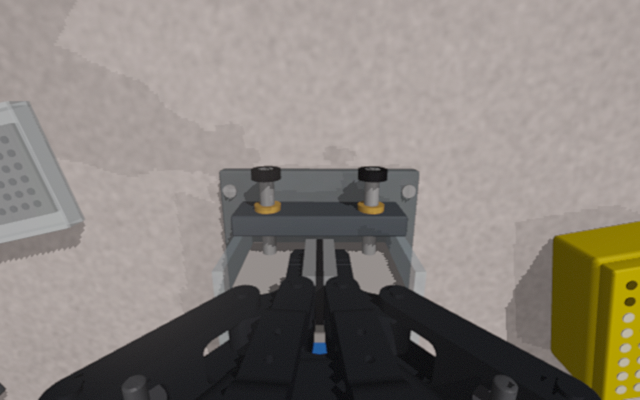

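```bash
python3 -m crank '{"delta_pos": [[0,0.006,0],[0,0.006,0],[0,0.003,0],[0,0,0],[0,0,0]], "twist": [0,0,0,0,0]}'
python3 -m crank '{"delta_pos": [[0,0.002,0],[0,0.002,0],[0,0.002,0],[0,0.002,0],[0,0,0],[0,0,0]], "twist": [0,0,0,0,0,0]}'
```

```text
clock: 14.05
position: [512.3, 226.3, 171.0]
ee_rot: [0.777, 0.63, 0.0, -0.0]
contact_force: [-0.1, 0.5, 0.5]
gripper_width: 0.4
clock: 14.55
position: [519.7, 224.8, 170.7]
ee_rot: [0.777, 0.63, -0.0, -0.0]
contact_force: [-1.3, 0.2, 0.7]
gripper_width: -0.4
```

```bash
python3 -m crank '{"delta_pos": [[0,0.0015,0],[0,0.0015,0],[0,0.0015,0],[0,0.0015,0],[0,0,0],[0,0,0]], "twist": [0,0,0,0,0,0]}'
python3 -m crank '{"delta_pos": [[0,0.0015,0],[0,0.0015,0],[0,0.0015,0],[0,0,0],[0,0,0]], "twist": [0,0,0,0,0]}'
python3 - <<'E'
from h import *
print(ch(arm.read_state()['position']))
E
```

```text
clock: 15.05
position: [525.7, 223.5, 170.7]
ee_rot: [0.777, 0.63, 0.0, 0.0]
contact_force: [-2.0, 1.5, 0.6]
gripper_width: -0.1
clock: 15.47
position: [530.1, 222.5, 170.7]
ee_rot: [0.777, 0.63, -0.0, 0.0]
contact_force: [-2.6, 1.5, 1.7]
gripper_width: -0.3
[-2.69569066e+01 -8.85217148e-02  1.70688244e+02]
```

```bash
python3 -m crank '{"delta_pos": [[0,0.001,0],[0,0.001,0],[0,0,0],[0,0,0]], "twist": [0,0,0,0]}'
python3 -m crank '{"delta_pos": [[0,0.001,0],[0,0,0],[0,0,0]], "twist": [0,0,0]}'
python3 - <<'E'
from h import *
print(ch(arm.read_state()['position']))
s=snap('side','s9');cv2.imwrite('pics/s9z.png',cv2.resize(s['p'][150:310,230:400],None,fx=3.5,fy=3.5,interpolation=cv2.INTER_CUBIC))
E
```

```text
clock: 15.8
position: [532.0, 222.1, 170.7]
ee_rot: [0.777, 0.63, -0.0, -0.0]
contact_force: [-3.0, 1.7, 1.3]
gripper_width: 0.2
clock: 16.05
position: [533.0, 221.9, 170.7]
ee_rot: [0.777, 0.63, -0.0, 0.0]
contact_force: [-3.5, 0.2, 1.7]
gripper_width: 0.3
[-2.40259479e+01 -1.13187113e-01  1.70659034e+02]
```

View pics/s9z.png

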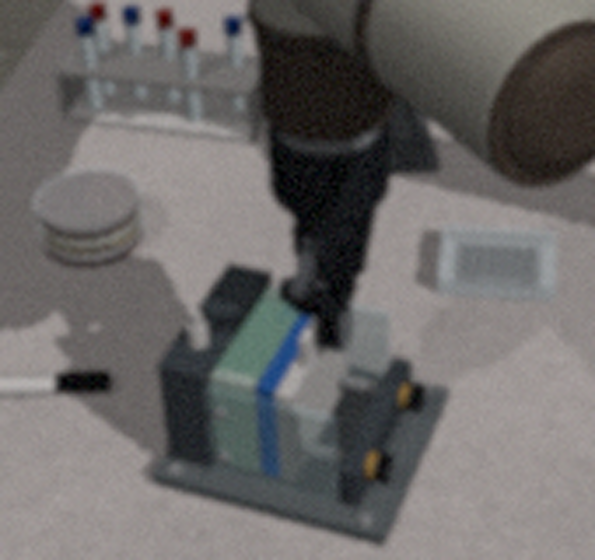

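```bash
python3 -m crank '{"delta_pos": [[0,0.0008,0],[0,0,0],[0,0,0]], "twist": [0,0,0]}'
python3 -m crank '{"delta_pos": [[0,0.0008,0],[0,0,0],[0,0,0]], "twist": [0,0,0]}'
python3 -m crank '{"delta_pos": [[0,0.0006,0],[0,0,0],[0,0,0]], "twist": [0,0,0]}'
```

```text
clock: 16.35
position: [533.7, 221.7, 170.7]
ee_rot: [0.777, 0.63, -0.0, 0.0]
contact_force: [-3.7, 0.7, 1.6]
gripper_width: -0.1
clock: 16.6
position: [534.0, 221.7, 170.7]
ee_rot: [0.777, 0.63, -0.001, -0.0]
contact_force: [-5.6, 2.2, 2.5]
gripper_width: -0.1
clock: 16.85
position: [534.0, 221.7, 170.7]
ee_rot: [0.777, 0.63, -0.001, -0.001]
contact_force: [-7.9, 3.2, 3.4]
gripper_width: -0.2
```

```bash
python3 -m crank '{"delta_pos": [[0,0.0006,0],[0,0.0006,0],[0,0,0],[0,0,0]], "twist": [0,0,0,0]}'
python3 -m crank '{"delta_pos": [[0,0.0006,0],[0,0,0],[0,0,0],[0,0,0]], "twist": [0,0,0,0]}'
python3 - <<'E'
from h import *
print(ch(arm.read_state()['position']))
for n in('wrist','top'):
    c=snap(n,n+'10');W=cloud(c);C=ch(W);z=C[...,2];p=c['p'].astype(int)
    for nm,zl,zh in (('z84-96',84,97),('z112-118',111,119),):
        m=(z>zl)&(z<zh)&(np.abs(C[...,1])<55)&(C[...,0]>-45)&(C[...,0]<30)&(c['d']>0)
        white=m&(p.min(-1)>110)&(np.ptp(p,axis=-1)<40); blue=m&(p[...,0]>p[...,2]+50)
        for k,q in(('white',white),('blue',blue)):
            if q.sum()>15: print(n,nm,k,q.sum(),np.percentile(C[q],[3,50,97],axis=0).round(1).tolist())
c=load('wrist10');cv2.imwrite('pics/w10z.png',c['p'])
c=load('top10');cv2.imwrite('pics/t10z.png',cv2.resize(c['p'][165:255,210:300],None,fx=6,fy=6,interpolation=cv2.INTER_CUBIC))
E
```

```text
clock: 17.18
position: [534.2, 221.7, 170.7]
ee_rot: [0.777, 0.63, -0.002, -0.001]
contact_force: [-11.4, 5.0, 7.1]
gripper_width: -0.0
clock: 17.52
position: [534.3, 221.6, 170.7]
ee_rot: [0.777, 0.63, -0.002, -0.002]
contact_force: [-13.0, 5.5, 7.7]
gripper_width: 0.0
[-2.26688315e+01 -1.33201896e-01  1.70690561e+02]
wrist z84-96 white 3656 [[-40.0, -54.3, 84.6], [-11.6, -18.3, 91.0], [-1.8, 54.3, 92.7]]
wrist z84-96 blue 113 [[-1.1, -31.7, 90.6], [0.2, -26.2, 91.6], [1.8, 31.7, 92.7]]
wrist z112-118 white 178 [[-35.2, -6.2, 111.2], [-34.6, 2.0, 114.9], [-32.0, 11.3, 118.7]]
wrist z112-118 blue 32 [[2.0, -1.6, 115.8], [2.7, 0.2, 117.5], [3.2, 1.6, 118.9]]
top z84-96 white 102 [[-13.2, -54.1, 84.8], [21.2, -30.1, 88.9], [29.6, 3.2, 95.1]]
top z84-96 blue 58 [[-1.2, -49.9, 86.0], [4.9, -31.4, 90.7], [10.9, -13.2, 96.4]]
```

View pics/w10z.png

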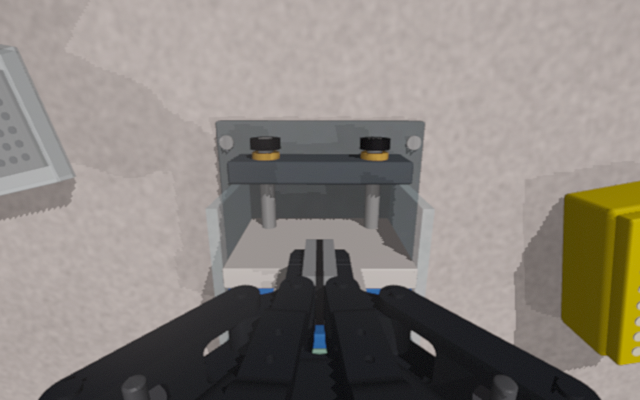

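View pics/t10z.png

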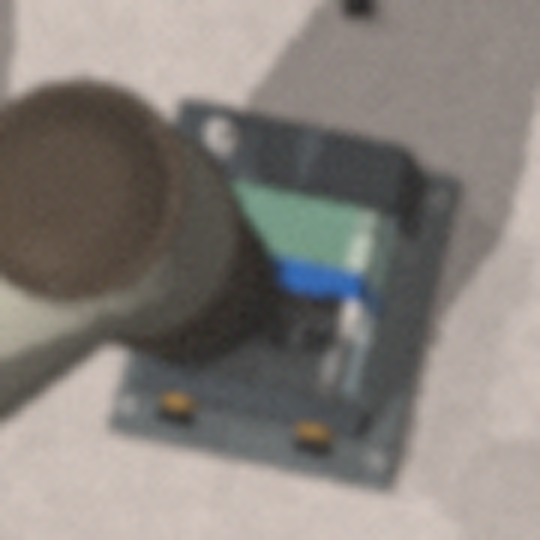

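```bash
python3 -m crank '{"delta_pos": [[0,0,0],[0,0,0],[0,0,0],[0,0,0],[0,0,0],[0,0,0],[0,0,0],[0,0,0]], "twist": [0,0,0,0,0,0,0,0]}'
python3 - <<'E'
from h import *
c=load('wrist10');C=ch(cloud(c))
for u in (265,375): print('knob col',u,[(v,C[v,u].round(0).tolist()) for v in (140,146,151,155,160,170)])
m=(np.abs(C[...,2]-91.5)<2)&(np.abs(C[...,1])>28)&(np.abs(C[...,1])<48)&(C[...,0]>-30)&(C[...,0]<5)
for s in(1,-1):
    q=m&(C[...,1]*s>0);print('side',s,np.percentile(C[q][:,0],[1,99]))
t=snap('top','t11');s=snap('side','s11')
cv2.imwrite('pics/fin.png',np.vstack([t['p'][90:300,100:560],s['p'][120:400,180:640]]))
E
```

```text
clock: 18.28
position: [534.3, 221.6, 170.7]
ee_rot: [0.777, 0.63, -0.002, -0.002]
contact_force: [-14.2, 5.9, 6.8]
gripper_width: -0.1
knob col 265 [(140, [-75.0, -34.0, 42.0]), (146, [-71.0, -34.0, 41.0]), (151, [-67.0, -35.0, 37.0]), (155, [-65.0, -35.0, 41.0]), (160, [-62.0, -35.0, 41.0]), (170, [-56.0, -34.0, 46.0])]
knob col 375 [(140, [-75.0, 35.0, 42.0]), (146, [-71.0, 35.0, 41.0]), (151, [-67.0, 36.0, 35.0]), (155, [-65.0, 35.0, 40.0]), (160, [-62.0, 35.0, 41.0]), (170, [-56.0, 35.0, 46.0])]
side 1 [-13.33359744   1.42137352]
side -1 [-13.54356262   1.21940542]
```

View pics/fin.png

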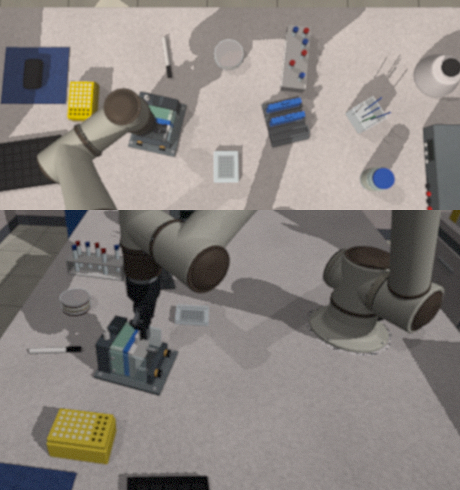

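```bash
python3 -c "
from bench import arm,job_done
s=arm.read_state();print(s['clock'],s['contact_force'],s['position']);print(job_done())"
```

```text
18.3833 [-13.82000555   5.38247791   7.39155981] [534.26821769 221.66207106 170.69740331]
the job is handed in; nothing more can be done
None
```

I put one filler plate (the one nearest the robot) into the chamber and handed the job in at 18.4 s, with the arm still pushing the pressure plate.

- **How many fillers:** I measured the gap at about 31 mm. One 15 mm filler leaves about 16 mm, which is inside the 22 mm travel, so one was enough.
- **Placing:** I lowered the filler tab up until it touched the floor, then let it go.
- **Clamping:** I pushed the pressure plate's tab with the closed fingers. The plate stopped firmly at about 15.6 to 16 mm travel, so it bears on the stack and not on its stops. The held push is about 15 N along the push direction and was steady over a check of about 0.7 s.
- **Rest of the bench:** the last pictures show the filler upright between the pack and the plate, two spares in the stand, and the other items where they were.

**Readings to note:**
- The height of the filler tab's top came out at 119.8 mm from two views and 122.5 mm from depth. The floor contact height agreed with the grasp height, so this did not matter.
- About 7 N of upward force also acts on the tool while it holds, probably friction at the tab.

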